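# Kit the turn coordinator and its parts

### The arm

A 7-joint arm with a two-finger parallel gripper is mounted at the origin on the work surface. World frame = base frame: x ahead of the robot, y to its left, z up, the work surface at z = 0. Lengths are in m, angles in rad, forces in N, time in s.
With the tool pointing down it reaches from about 0.4 to 0.9 m from the base axis. Payload 5.6 kg.
Tool frame: the origin (TCP) lies between the finger pads; the fingertips stand robot.tip_extent ahead of it and the grasp point (between the pads) lies 8 mm behind it (robot.tip_extent is the distance from the TCP to the fingertips, in m); z points along the fingers, y is the line along which they close (so a half turn about z gives the same grasp; the last joint's range is limited). The gripper opens to 92 mm and grips with 3 to 60 N. Pads are 20 mm wide; open, the fingers measure 128 mm over their backs; the gripper's body (75 mm by 189 mm) begins 69 mm behind the grasp point.
Start: joints at [-1.203, 0.468, -0.012, 1.603, 0.006, 1.071, -0.056], TCP at [0.26, 0.596, 0.226] pointing down, gripper open.
Joint ranges: [-2.53, 2.53], [-0.31, 2.02], [-1.57, 1.55], [0.28, 2.44], [-1.29, 4.43], [0.15, 1.84], [-2.92, 2.92]. Speed limits (rad/s): [2.57, 2.57, 3.14, 3.14, 3.14, 3.14, 3.14].

### API

Orientations are given as a rotation vector (axis times angle).
In Python, from cell import telemetry, get_image, robot gives the robot as it stands. The module is installed in compiled form; this text tells all that it offers.
- The arm moves only by the shell command python3 -m creep 'ROWS' [FORCE]. ROWS is JSON, a list of rows, each a list of 7 numbers: the opening, from 0 (shut) to 1 (fully open), then the shift along the tool's x, y, z in m, then the turn, a rotation vector about the tool's x, y, z in degrees. A call has exactly 5 rows; each row shifts and turns the commanded pose from where the row before left it, along the tool's axes as they then stand; what a row does not reach is not made up. A row lasts 1/10 s, in which the tool goes at most 50 mm and 8.59 degrees, less where a joint would pass 70% of its speed; a pose out of reach is approached as far as the arm can. A call is refused whole if a number of a shift passes 0.05 or a number of a turn 8.59, either way. A call with a gripper value outside its range is refused whole. The fingers move at their own pace and stop on an object; FORCE is the grip in N (left out, the last holds). Time passes only in rows, so rows that do not move let the fingers close, or fill a call up. It gives the time, the measured TCP pose, the force, the opening and the grip force at its end, in the units of the state.
- telemetry.get_state(): the state, without advancing time (a new reading comes with each control period).
- get_image(name): name is "scene" or "top"; returns a dict with "pixels" (420x560x3 uint8, red, green, blue), "depth" (420x560 float32, m along the optical axis (not along the pixel's ray), 0 where there is no reading), "K" (3x3 intrinsics, pixels), "distortion" ([k1, k2, p1, p2, k3] as OpenCV has them; the pictures are not rectified), "T" (4x4, takes a point from camera to world coordinates). Camera axes: x right, y down, z forward; pixel columns grow to the right and rows downward; lengths in m; the calibration is good to about 2 mm. A picture is of the moment at which its call begins.
- robot.job_done(): hands the job in; it is judged then, once.
The state is a dict: "time_s": time; "joint_pos": joint angles; "qvel": joint speeds; "joint_efforts": joint torques, N m; "tool_pos": TCP position; "ee_rot": TCP orientation; "ft_force": force on the tool from outside, world axes, zero at the start; "ft_torque": the same for the moment, N m; "gripper_width": opening from 0.0 (shut) to 1.0 (fully open); "grip_force": force on a finger pad.
Only numpy, scipy, OpenCV 4.12 (cv2) and the standard library are available. Lean on these libraries where they do the work, as an engineer would, in place of code of your own. Each camera call takes 0.05 s, during which the arm holds its last target. There are 200 camera calls.

### The job

Gather the turn coordinator and its own parts into the kit tray, each lying flat in its own nest: the turn coordinator, face up, in the large round yellow-floored pocket, the brass seal nut in the small round blue one, the aluminium standoff lengthwise in the narrow white slot and the inclinometer lengthwise in the green pocket. Set each down gently, without dropping it or tipping the instrument over, and leave the steel nut and the brass standoff, which belong to other jobs, where they lie on the bench.

Things in the scene. Friction and masses are not known exactly. Their poses are not given: they have to be found in the camera images.
- turn_coordinator: Turn coordinator, a weathered black aircraft instrument standing face up: round case 56 mm across, 60 mm tall, topped by a black bezel 60 x 60 mm (corners cut 8 mm), 10 mm thick, 70 mm tall in all; the dial on top shows a white aeroplane seen from behind. 0.3 to 0.6 kg. Origin: centre of the underside; z up through the dial; the bezel's flat sides face along x and y.
- seal_nut: Brass seal nut lying flat: hexagon 27 mm across flats (31 mm across corners), 14 mm tall, with a round spigot 19 mm across and 4 mm higher, a black sealing ring round the spigot. 55 g. Origin: centre of the underside; z up; one pair of flats faces along y (others every 60 degrees).
- alu_standoff: Silvery aluminium standoff, a hexagonal rod lying on one flat: 56 mm long, 14 mm across flats (16 mm across corners). About 26 g. Origin: centre of the rod, 7 mm above what it lies on; x along the rod.
- inclinometer: Inclinometer taken off the turn coordinator: black block 60 x 22 mm, 14 mm tall, with a pale curved glass tube and a black ball in its top. 30 g. Origin: centre of the underside; x along the 60 mm length, z up.
- steel_nut: Look-alike that stays on the bench: grey steel hexagon nut of the same size and shape as the seal nut (27 mm across flats, 18 mm tall in all) but without a black ring. Origin and axes as for the seal nut.
- brass_standoff: Look-alike that stays on the bench: brass standoff, same shape and size as the aluminium one (56 mm long, 14 mm across flats), yellow. Origin: centre of the rod; x along the rod.
- case_nest: Nest for the turn coordinator: dark grey block with a round pocket 74 mm in diameter and a yellow floor. Each nest: 100 mm square, 10 mm tall, fixed in a shallow grey tray 212 mm square (rim 12 mm, nest tops 13 mm above the bench). Origin: centre of its underside, 3 mm above the bench; z up; pocket centred on it, floor 5 mm above the origin, lip 5 mm high.
- nut_nest: Nest for the seal nut: dark grey block with a round pocket 50 mm in diameter and a blue floor. Size, origin and tray as for case_nest (pocket floor 5 mm above the origin, lip 5 mm).
- standoff_nest: Nest for the standoff: dark grey block with a slot 78 mm long (along its x) and 32 mm wide and a white floor. Size, origin and tray as for case_nest (slot floor 5 mm above the origin, lip 5 mm).
- inclinometer_nest: Nest for the inclinometer: dark grey block with a rectangular pocket 80 mm long (along its x) and 42 mm wide and a green floor. Size, origin and tray as for case_nest (pocket floor 5 mm above the origin, lip 5 mm).
Mind the look-alikes: they are no part of the job. What is shaped like the nut_nest but brown or pink is not meant.

How it is judged:
At the end, for the whole second after the job is handed in: All four released, at rest and level (0.08 rad) on their own pockets' floors (3 mm), off centre at most: instrument, face up, 12 mm; nut 13; standoff 15, within 0.35 rad of its slot; inclinometer, tube up, 16, within 0.45 rad. Steel nut and brass standoff rest within 30 mm of their starts (horizontal distance between turn_coordinator and case_nest below 0.012 m and z of turn_coordinator in the frame of case_nest between 0.002 and 0.008 m and linear speed of each of turn_coordinator, seal_nut, alu_standoff, inclinometer, steel_nut, brass_standoff below 0.02 m/s and angular speed of each of turn_coordinator, seal_nut, alu_standoff, inclinometer, steel_nut, brass_standoff below 0.2 rad/s and angle between each of turn_coordinator, seal_nut, inclinometer's own z axis and vertical below 0.08 rad and horizontal distance between seal_nut and nut_nest below 0.013 m and z of seal_nut in the frame of nut_nest between 0.002 and 0.008 m and horizontal distance between alu_standoff and standoff_nest below 0.015 m and z of alu_standoff in the frame of standoff_nest between 0.009 and 0.015 m and angle between alu_standoff's own x axis and vertical between 1.49 and 1.65 rad and angle between the x axis of alu_standoff and the x axis of standoff_nest, either way round below 0.35 rad and horizontal distance between inclinometer and inclinometer_nest below 0.016 m and z of inclinometer in the frame of inclinometer_nest between 0.002 and 0.008 m and angle between the x axis of inclinometer and the x axis of inclinometer_nest, either way round below 0.45 rad and distance of each of steel_nut, brass_standoff from where it was at the start of the episode below 0.03 m); the robot touches nothing.
It fails at once if The steel nut or the brass standoff is pushed or carried more than 30 mm from where it lay (distance of any of steel_nut, brass_standoff from where it was at the start of the episode above 0.03 m).
It fails at once if The turn coordinator is tipped over (more than about 45 degrees) (angle between turn_coordinator's own z axis and vertical above 0.8 rad).
It fails at once if A part of the kit is dropped or thrown: out of the fingers and faster than 0.6 m/s (a fall of about 18 mm) ((contact force between the fingers and turn_coordinator below 0.05 N and linear speed of turn_coordinator above 0.6 m/s) or (contact force between the fingers and seal_nut below 0.05 N and linear speed of seal_nut above 0.6 m/s) or (contact force between the fingers and alu_standoff below 0.05 N and linear speed of alu_standoff above 0.6 m/s) or (contact force between the fingers and inclinometer below 0.05 N and linear speed of inclinometer above 0.6 m/s)).
It also fails if it takes over 96 s, if anything falls off the work surface, if the arm or the gripper's body presses on something with over 40 N, if the wrist force passes 120 N, or if a joint passes its speed limit or range.

## Working session

There is one attempt and no reset: what is moved stays moved. The work goes in short steps, Python scripts to look and compute and a shell command to move; the robot and the scene stay as the last step left them, time stands still between calls to the robot, and variables do not carry over. Pictures are saved under pics/ and viewed, at most 14 in all, crops included, and the job is handed in when it is done.

```bash
mkdir -p pics; python3 - <<'E'
from cell import telemetry,get_image,robot
import cv2,numpy as np
s=telemetry.get_state();print(s['time_s'],s['tool_pos'],s['ee_rot'],s['gripper_width'],robot.tip_extent)
for n in('top','scene'):
    im=get_image(n);np.savez(''+n+'0.npz',**im)
    cv2.imwrite(f'pics/{n}0.png',im['pixels'][:,:,::-1]);print(n,im['K'].tolist(),im['distortion'],np.round(im['T'],3).tolist())
E
```

```text
0.0 [0.25944964 0.59534859 0.22462089] [-6.40868857e-01 -3.07536604e+00  2.82314247e-03] 1.004454376479117 0.011
top [[470.10146793519084, 0.0, 279.7692980138151], [0.0, 470.10146793519084, 211.55523335868736], [0.0, 0.0, 1.0]] [-0.05773112  0.          0.          0.          0.        ] [[0.023, -0.986, 0.163, 0.366], [-1.0, -0.021, 0.013, -0.011], [-0.01, -0.163, -0.987, 1.143], [0.0, 0.0, 0.0, 1.0]]
scene [[400.5166580383874, 0.0, 280.5396131289394], [0.0, 400.5166580383874, 210.1970915862589], [0.0, 0.0, 1.0]] [-0.10142094  0.          0.          0.          0.        ] [[-0.846, 0.445, -0.294, 0.797], [0.533, 0.709, -0.462, 0.375], [0.003, -0.547, -0.837, 0.738], [0.0, 0.0, 0.0, 1.0]]
```

View pics/top0.png

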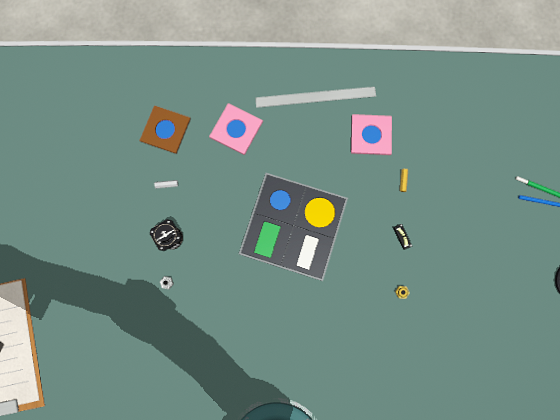

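View pics/scene0.png

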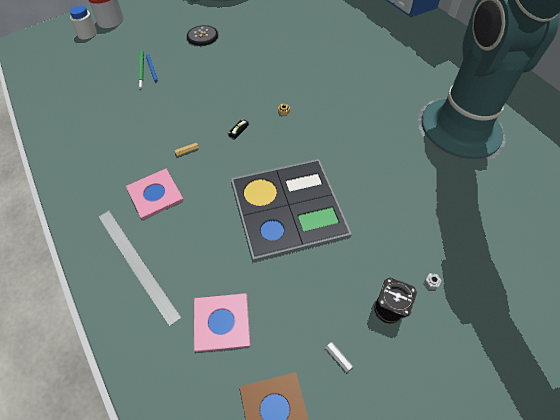

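Top view: turn coordinator (166,235), aluminium standoff (166,184), steel nut (166,283), brass standoff (404,180), inclinometer (403,237), seal nut (403,292). Nest pockets: blue (280,200), yellow (320,212), green (267,240) and white (307,252).

```bash
cat > h.py <<'E'
import cv2,numpy as np
def ray(im,uv,z):
    p=cv2.undistortPoints(np.float64(uv).reshape(-1,1,2),im['K'],im['distortion'])[:,0]
    d=np.c_[p,np.ones(len(p))]@im['T'][:3,:3].T; o=im['T'][:3,3]
    return (o+d*((z-o[2])/d[:,2])[:,None])[:,:2]
def blob(im,c,r,f,z):
    """largest coloured blob in ROI -> world min-area rect centre, sizes, long-axis angle deg"""
    x0,y0=c[0]-r,c[1]-r; roi=np.ascontiguousarray(im['pixels'][y0:c[1]+r,x0:c[0]+r]); 
    roi=cv2.resize(roi,None,fx=4,fy=4,interpolation=cv2.INTER_CUBIC)
    hsv=cv2.cvtColor(roi,cv2.COLOR_RGB2HSV).astype(int); m=f(roi.astype(int),hsv).astype(np.uint8)
    m=cv2.morphologyEx(m,cv2.MORPH_CLOSE,np.ones((9,9)))
    cs,_=cv2.findContours(m,cv2.RETR_EXTERNAL,cv2.CHAIN_APPROX_NONE)
    k=max(cs,key=cv2.contourArea)[:,0]
    w=ray(im,(k+.5)/4-.5+[x0,y0],z)
    (cx,cy),(a,b),t=cv2.minAreaRect((w*1000).astype(np.float32))
    if a<b: a,b,t=b,a,t+90
    return np.round([cx,cy,a,b,(t+90)%180-90],1)
notbench=lambda r,h:(abs(r-np.array([62,110,98])).sum(2)>60)
E
python3 - <<'E'
from h import *
im=dict(np.load('top0.npz'));sc=dict(np.load('scene0.npz'))
print(im['pixels'][330,300],sc['pixels'][150,330])
H=lambda lo,hi,s=100,v=80:(lambda r,h:(h[...,0]>=lo)&(h[...,0]<=hi)&(h[...,1]>s)&(h[...,2]>v))
dark=lambda r,h:r.sum(2)<120
white=lambda r,h:(h[...,1]<50)&(h[...,2]>110)
A=[('tc',(166,235),(397,295),28,dark,.07),('alu',(166,184),(340,357),18,white,.012),('steel',(166,283),(433,281),12,white,.014),
('brass',(404,180),(187,150),16,H(12,32),.01),('nut',(403,292),(284,109),12,H(12,32),.014),('inc',(403,237),(239,128),16,dark,.012),
('Nblue',(280,200),(272,230),16,H(100,125),.008),('Nyel',(320,212),(260,192),22,H(20,32),.008),('Ngreen',(267,240),(318,219),24,H(50,75,130,100),.008),('Nwhite',(307,252),(303,183),24,lambda r,h:(h[...,1]<50)&(h[...,2]>180),.008)]
for n,c,c2,r,f,z in A: print(n,blob(im,c,r,f,z),blob(sc,c2,int(r*1.1),f,z))
d=cv2.resize(im['pixels'][210:260,140:190],(400,400),interpolation=2);e=cv2.resize(im['pixels'][212:262,378:428],(400,400),interpolation=2)
cv2.imwrite('pics/crop.png',np.hstack([d,e])[:,:,::-1])
for y,x in((235,166),(184,166),(330,300)):
  print(im['depth'][y,x])
E
```

```text
[110 141 133] [106 129 123]
tc [485.  263.5  66.1  65.7 -67.1] [518.6 286.4  59.4  35.4 -65.5]
alu [616.2 289.   62.   19.8 -84. ] [618.1 291.8  71.   66.4 -32.9]
steel [374.2 272.6  33.6  32.8 -37.3] [380.2 272.6  57.9  51.4  53.6]
brass [ 639.6 -299.7   58.8   16.9   -5.7] [ 641.3 -299.    57.4   20.7   -6. ]
nut [ 365.8 -289.8   31.8   28.3   85.4] [ 369.8 -285.7   40.6   29.4   58. ]
inc [ 497.4 -288.9   59.1   16.6   22.2] [ 503.1 -289.8   66.3   27.5   24. ]
Nblue [583.7   5.2  50.9  50.9  46.7] [583.3   4.   50.2  49.4  16.8]
Nyel [554.8 -92.5  74.7  73.8 -89.1] [554.3 -94.1  74.1  73.7  31.4]
Ngreen [485.5  34.2  80.2  42.7 -16.7] [5.16e+02 4.20e+00 2.20e+00 4.00e-01 1.69e+01]
Nwhite [456.7 -63.8  78.9  33.5 -16.5] [456.3 -65.2  77.7  31.  -16.2]
1.0822982
1.1558193
1.1100054
```

View pics/crop.png

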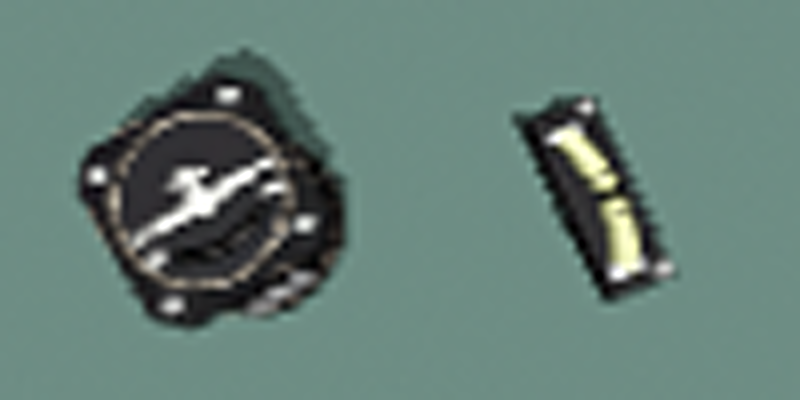

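The crop shows the bezel's four screws at crop pixels (228,93), (97,176), (304,223) and (172,306). The inclinometer's corners are at about (516,118), (590,97), (672,268) and (608,300).

```bash
python3 - <<'E'
from h import *
im=dict(np.load('top0.npz'));sc=dict(np.load('scene0.npz'))
p=np.array([(228,93),(97,176),(172,306),(304,223)])/8-.44+[140,210]
w=ray(im,p,.07)*1000;print('tc',w.mean(0),np.linalg.norm(w-w.mean(0),axis=1),np.degrees(np.arctan2(*(w[0]-w[1])[::-1])),np.degrees(np.arctan2(*(w[1]-w[2])[::-1])))
q=(np.array([(516,118),(590,97),(672,268),(608,300)])-[400,0])/8-.44+[378,212]
w=ray(im,q,.014)*1000;print('inc',w.mean(0),w.round(1).tolist(),np.degrees(np.arctan2(*(w[1]-w[2])[::-1])))
nb=lambda r,h:abs(r-np.array([110,141,133])).sum(2)>90
for n,c,r,z in(('inc',(403,237),18,.013),('nut',(403,292),13,.014),('alu',(166,184),18,.010)):print(n,blob(im,c,r,nb,z))
print(blob(sc,(239,128),18,nb,.014),blob(sc,(340,357),24,lambda r,h:h[...,2]>165,.01))
a=cv2.resize(im['pixels'][267:317,378:428],(400,400),interpolation=2);b=cv2.resize(sc['pixels'][89:129,264:304],(400,400),interpolation=2)
cv2.imwrite('pics/crop2.png',np.hstack([a,b])[:,:,::-1])
E
```

```text
tc [483.93877195 268.35784481] [31.7520335  31.14386579 31.65049363 31.22255813] -55.680567559228535 33.230946360397276
inc [ 499.15312614 -292.78680495] [[522.3, -268.7], [529.2, -291.4], [477.6, -315.3], [467.6, -295.7]] 24.924669419994583
inc [ 499.4 -292.4   64.7   27.4   24.7]
nut [ 367.3 -288.8   35.1   32.2   56.3]
alu [616.7 288.7  61.2  15.6 -83.6]
[ 504.2 -288.    74.    31.2   24.8] [618.4 290.1  56.9  12.1 -83.7]
```

View pics/crop2.png

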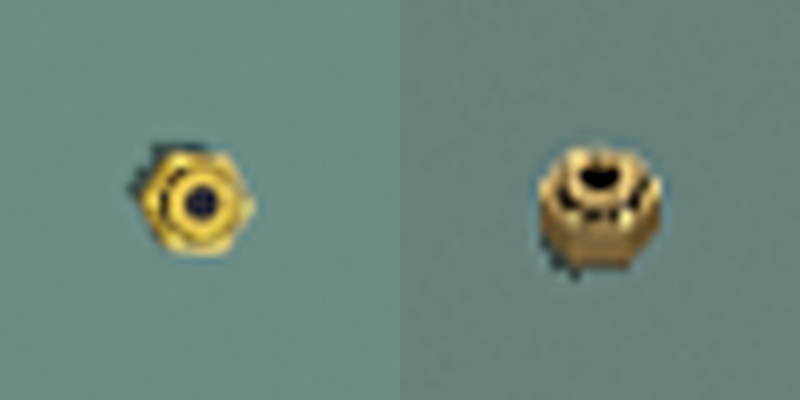

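Seal nut: corners lie left and right in the image (137,203) to (255,205), so one pair of flats faces along world x, and the black ring is visible. Starting with the aluminium standoff, gripped by its ends.

```bash
cat > go.py <<'E'
import sys,numpy as np
from scipy.spatial.transform import Rotation as R
from cell import telemetry
s=telemetry.get_state();M=R.from_rotvec(s['ee_rot']).as_matrix()
psi=np.degrees(np.arctan2(M[1,1],M[0,1]))
print('t',round(s['time_s'],2),'pos',np.round(s['tool_pos'],4),'psi',round(psi,1),'tilt',np.round(np.degrees(np.arccos(-M[2,2])),2),'w',round(s['gripper_width'],3),'g',round(s['grip_force'],1),'q7',round(s['joint_pos'][6],2),'f',np.round(s['ft_force'],1))
for a in sys.argv[1:]:
    x,y,z,p=map(float,a.split(','));d=np.array([x,y])/1e3-s['tool_pos'][:2]
    c,q=np.cos(np.radians(p)),np.sin(np.radians(p))
    print('turn',round(psi-p,1),'shift',np.round([d@[-q*-1*-1 if 0 else -q,c][::1]*1 if 0 else d@np.array([-q,c]),d@np.array([c,q]),s['tool_pos'][2]-z/1e3],4))
E
# tool x yaw = psi+90
sed -i 's/^    print(.turn.*$/    print("turn",round(psi-p,1),"shift",np.round([d@[-q,c],d@[c,q],s["tool_pos"][2]-z\/1e3],4))/' go.py
python3 go.py 617.5,289.5,150,96.3
python3 -m creep '[[1,0,0,0,0,0,-7.5],[1,0,0,0,0,0,-7.5],[1,0,0,0,0,0,-7.5],[1,0,0,0,0,0,-7.4],[1,0,0,0,0,0,0]]' 20
python3 go.py 617.5,289.5,150,96.3
```

```text
t 0.1 pos [0.2594 0.5954 0.2247] psi 66.5 tilt 0.09 w 0.999 g 0.0 q7 -0.06 f [ 0.4  0.  -0.2]
turn -29.8 shift [-0.3223 -0.3434  0.0747]
time_s: 0.6
tool_pos: [0.2596, 0.5956, 0.2251]
ee_rot: [0.175, -3.136, 0.001]
ft_force: [-0.2, -0.2, 0.9]
gripper_width: 1.0
grip_force: 0.0
t 0.6 pos [0.2596 0.5956 0.2251] psi 96.4 tilt 0.06 w 1.0 g 0.0 q7 0.42 f [-0.2 -0.2  0.9]
turn 0.1 shift [-0.3222 -0.3435  0.0751]
```

```bash
for i in 1; do
python3 -m creep '[[1,-0.015,-0.016,0.005,0,0,0],[1,-0.023,-0.024,0.005,0,0,0],[1,-0.023,-0.024,0.005,0,0,0],[1,-0.023,-0.024,0.005,0,0,0],[1,-0.023,-0.024,0.005,0,0,0]]' >/dev/null
python3 -m creep '[[1,-0.023,-0.024,0.005,0,0,0],[1,-0.023,-0.024,0.005,0,0,0],[1,-0.023,-0.024,0.005,0,0,0],[1,-0.023,-0.024,0.005,0,0,0],[1,-0.023,-0.024,0.005,0,0,0]]' >/dev/null
python3 -m creep '[[1,-0.023,-0.024,0.005,0,0,0],[1,-0.023,-0.024,0.005,0,0,0],[1,-0.023,-0.024,0.005,0,0,0],[1,-0.018,-0.018,0.005,0,0,0],[1,0,0,0,0,0,0]]' >/dev/null
done; python3 go.py 617.5,289.5,17,96.3
```

```text
t 2.1 pos [0.6053 0.3051 0.1543] psi 95.8 tilt 0.19 w 0.998 g 0.0 q7 1.14 f [ 0.  -0.2 -0.6]
turn -0.5 shift [-0.0104 -0.0169  0.1373]
```

```bash
python3 -m creep '[[1,-0.005,-0.008,0.02,0,0,-0.5],[1,-0.005,-0.009,0.025,0,0,0],[1,0,0,0.025,0,0,0],[1,0,0,0.025,0,0,0],[1,0,0,0,0,0,0]]' >/dev/null
python3 go.py 617.5,289.5,17,96.3
python3 - <<'E'
from cell import get_image
from h import *
a=get_image('top');b=get_image('scene')
cv2.imwrite('pics/g1.png',np.hstack([cv2.resize(a['pixels'][149:219,131:201],(400,400),interpolation=2),cv2.resize(b['pixels'][310:400,295:385],(400,400),interpolation=2)])[:,:,::-1])
E
```

```text
t 2.6 pos [0.6109 0.294  0.0568] psi 96.8 tilt 0.42 w 1.0 g 0.0 q7 1.18 f [-0.4  0.3 -0.2]
turn 0.5 shift [-0.006  -0.0052  0.0398]
```

View pics/g1.png

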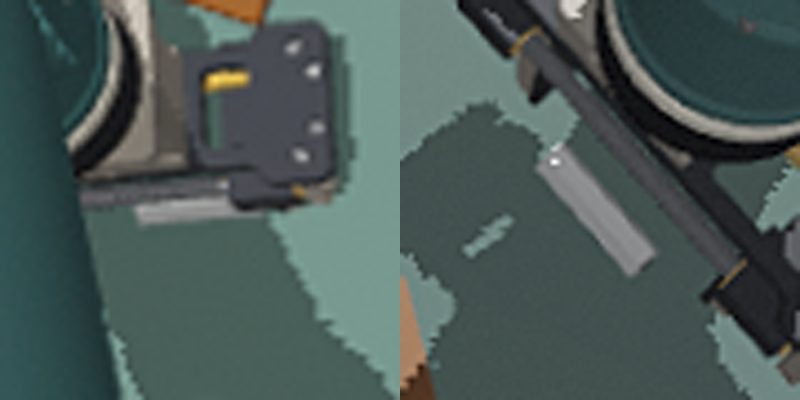

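The fingers straddle the rod's axis, parallel to it; the rod is at left (135,220)–(265,210). Going down with a small correction, then closing.

```bash
python3 -m creep '[[1,-0.003,-0.003,0.01,0,0,0.5],[1,-0.003,-0.002,0.01,0,0,0],[1,0,0,0.01,0,0,0],[1,0,0,0,0,0,0],[1,0,0,0,0,0,0]]' >/dev/null
python3 go.py 617.5,289.5,16,96.3
```

```text
t 3.2 pos [0.6206 0.29   0.0302] psi 96.4 tilt 0.04 w 1.0 g 0.0 q7 1.18 f [ 0.2 -0.2 -0.8]
turn 0.1 shift [ 0.0031 -0.0002  0.0142]
```

```bash
python3 -m creep '[[1,0.003,0,0.007,0,0,0],[1,0,0,0.007,0,0,0],[1,0,0,0,0,0,0],[0.5,0,0,0,0,0,0],[0.5,0,0,0,0,0,0]]' 15 >/dev/null
python3 -m creep '[[0.5,0,0,0,0,0,0],[0.5,0,0,0,0,0,0],[0.5,0,0,0,0,0,0],[0.5,0,0,0,0,0,0],[0.5,0,0,0,0,0,0]]' >/dev/null
python3 go.py
```

```text
t 4.2 pos [0.618  0.2898 0.0168] psi 96.4 tilt 0.02 w 0.603 g 15.0 q7 1.18 f [-0.8  0.4  1. ]
```

```bash
python3 -m creep '[[0.5,0,0,-0.01,0,0,0],[0.5,0,0,-0.02,0,0,0],[0.5,0,0,-0.02,0,0,4],[0.5,0,0,-0.02,0,0,8],[0.5,0,0,-0.01,0,0,8]]' >/dev/null
python3 -m creep '[[0.5,0,0,0,0,0,8],[0.5,0,0,0,0,0,8],[0.5,0,0,0,0,0,8],[0.5,0,0,0,0,0,8],[0.5,0,0,0,0,0,8]]' >/dev/null
python3 -m creep '[[0.5,0,0,0,0,0,8],[0.5,0,0,0,0,0,8],[0.5,0,0,0,0,0,8],[0.5,0,0,0,0,0,8],[0.5,0,0,0,0,0,8]]' >/dev/null
python3 -m creep '[[0.5,0,0,0,0,0,8],[0.5,0,0,0,0,0,5],[0.5,0,0,0,0,0,0],[0.5,0,0,0,0,0,0],[0.5,0,0,0,0,0,0]]' >/dev/null
python3 go.py 456.6,-64.5,60,-16.5
```

```text
t 6.2 pos [0.6178 0.2899 0.0968] psi -16.5 tilt 0.03 w 0.609 g 15.0 q7 -0.48 f [ 0.2  0.6 -0.4]
turn -0.0 shift [-0.3856 -0.0539  0.0368]
```

```bash
python3 -m creep '[[0.5,-0.015,-0.002,0,0,0,0],[0.5,-0.03,-0.004,0,0,0,0],[0.5,-0.035,-0.005,0,0,0,0],[0.5,-0.035,-0.005,0,0,0,0],[0.5,-0.035,-0.005,0,0,0,0]]' >/dev/null
python3 -m creep '[[0.5,-0.035,-0.005,0,0,0,0],[0.5,-0.035,-0.005,0,0,0,0],[0.5,-0.035,-0.005,0,0,0,0],[0.5,-0.035,-0.005,0,0,0,0],[0.5,-0.035,-0.005,0,0,0,0]]' >/dev/null
python3 -m creep '[[0.5,-0.03,-0.004,0.01,0,0,0],[0.5,-0.02,-0.003,0.013,0,0,0],[0.5,-0.01,-0.001,0.013,0,0,0],[0.5,0,0,0,0,0,0],[0.5,0,0,0,0,0,0]]' >/dev/null
python3 go.py 456.6,-64.5,25.5,-16.5
```

```text
t 7.7 pos [ 0.4562 -0.0635  0.0609] psi -16.6 tilt 0.03 w 0.606 g 15.0 q7 0.14 f [ 0.3  0.2 -1.1]
turn -0.1 shift [-0.0008  0.0007  0.0354]
```

```bash
python3 -m creep '[[0.5,-0.001,0.001,0.01,0,0,0],[0.5,0,0,0.01,0,0,0],[0.5,0,0,0.01,0,0,0],[0.5,0,0,0.004,0,0,0],[0.5,0,0,0,0,0,0]]' >/dev/null
python3 -m creep '[[0.5,0,0,0.001,0,0,0],[0.5,0,0,0.001,0,0,0],[0.5,0,0,0,0,0,0],[0.5,0,0,0,0,0,0],[0.5,0,0,0,0,0,0]]' >/dev/null
python3 go.py 456.6,-64.5,25.5,-16.5
```

```text
t 8.7 pos [ 0.4566 -0.0649  0.0248] psi -16.6 tilt 0.02 w 0.606 g 15.0 q7 0.2 f [ 0.4  0.4 -0.7]
turn -0.1 shift [ 0.0003 -0.0001 -0.0007]
```

```bash
python3 -m creep '[[0.66,0,0,0,0,0,0],[0.72,0,0,0,0,0,0],[0.78,0,0,0,0,0,0],[0.8,0,0,0,0,0,0],[0.8,0,0,0,0,0,0]]' >/dev/null
python3 -m creep '[[0.8,0,0,-0.01,0,0,0],[0.8,0,0,-0.02,0,0,0],[0.8,0,0,-0.02,0,0,-6],[0.8,0,0,-0.02,0,0,-6],[0.8,0,0,0,0,0,0]]' >/dev/null
python3 -m creep '[[0.8,0,0,0,0,0,0],[0.8,0,0,0,0,0,0],[0.8,0,0,0,0,0,0],[0.8,0,0,0,0,0,0],[0.8,0,0,0,0,0,0]]' >/dev/null
python3 go.py 366,-290,60,-4.6
python3 - <<'E'
from cell import get_image
from h import *
a=get_image('top')
cv2.imwrite('pics/p1.png',cv2.resize(a['pixels'][165:305,230:440],(800,533),interpolation=2)[:,:,::-1])
b=get_image('scene');cv2.imwrite('pics/p1s.png',cv2.resize(b['pixels'][90:240,200:400],(800,600),interpolation=2)[:,:,::-1])
E
```

```text
t 10.2 pos [ 0.4562 -0.0649  0.0941] psi -4.7 tilt 0.06 w 0.799 g 0.0 q7 0.26 f [ 0.4 -0.1  0.5]
turn -0.1 shift [-0.2316 -0.0719  0.0341]
```

View pics/p1s.png

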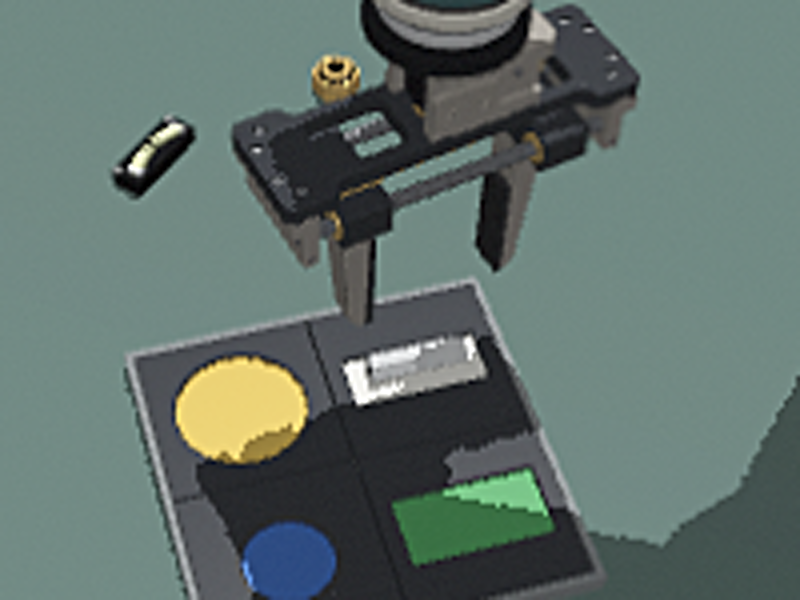

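The rod lies in the white slot at about (420,365), flat and centred. Next the seal nut.

```bash
python3 -m creep '[[0.8,-0.015,-0.005,0,0,0,0],[0.8,-0.03,-0.009,0,0,0,0],[0.8,-0.03,-0.009,0,0,0,0],[0.8,-0.03,-0.009,0,0,0,0],[0.8,-0.03,-0.009,0,0,0,0]]' >/dev/null
python3 -m creep '[[0.8,-0.03,-0.009,0,0,0,0],[0.8,-0.03,-0.01,0.01,0,0,0],[0.8,-0.022,-0.007,0.012,0,0,0],[0.8,-0.015,-0.005,0.012,0,0,0],[0.8,0,0,0,0,0,0]]' >/dev/null
python3 -m creep '[[0.8,0,0,0,0,0,0],[0.8,0,0,0,0,0,0],[0.8,0,0,0,0,0,0],[0.8,0,0,0,0,0,0],[0.8,0,0,0,0,0,0]]' >/dev/null
python3 go.py 366,-290,18,-4.6
python3 - <<'E'
from cell import get_image
from h import *
a=get_image('top');b=get_image('scene')
cv2.imwrite('pics/g2.png',np.hstack([cv2.resize(a['pixels'][257:327,368:438],(400,400),interpolation=2),cv2.resize(b['pixels'][74:144,249:319],(400,400),interpolation=2)])[:,:,::-1])
E
```

```text
t 11.8 pos [ 0.3665 -0.2899  0.0609] psi -4.6 tilt 0.04 w 0.798 g 0.0 q7 0.87 f [-0.5  0.3 -0.2]
turn 0.0 shift [-0.0002 -0.0004  0.0429]
```

View pics/g2.png

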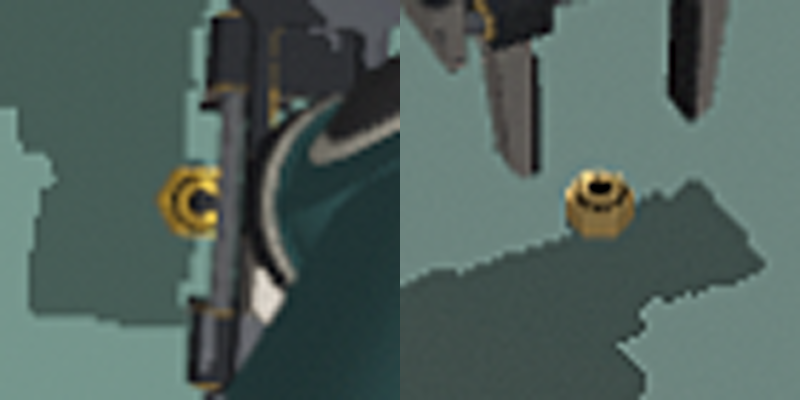

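The nut at (195,200) sits between the finger carriages (225,55) and (205,345), with its flats facing the fingers. Going down and gripping.

```bash
python3 -m creep '[[0.7,0,0,0.015,0,0,0],[0.7,0,0,0.015,0,0,0],[0.6,0,0,0.012,0,0,0],[0.5,0,0,0,0,0,0],[0.4,0,0,0,0,0,0]]' 15 >/dev/null
python3 -m creep '[[0.3,0,0,0,0,0,0],[0.2,0,0,0,0,0,0],[0.2,0,0,0,0,0,0],[0.2,0,0,0,0,0,0],[0.2,0,0,0,0,0,0]]' >/dev/null
python3 -m creep '[[0.2,0,0,0,0,0,0],[0.2,0,0,0,0,0,0],[0.2,0,0,0,0,0,0],[0.2,0,0,0,0,0,0],[0.2,0,0,0,0,0,0]]' >/dev/null
python3 go.py
```

```text
t 13.4 pos [ 0.3664 -0.2906  0.0191] psi -4.6 tilt 0.06 w 0.292 g 15.0 q7 0.93 f [-0.2 -0.1  5.7]
```

```bash
python3 -m creep '[[0.2,0,0,-0.01,0,0,0],[0.2,0,0,-0.02,0,0,0],[0.2,0,0,-0.02,0,0,0],[0.2,0,0,-0.02,0,0,0],[0.2,0,0,0,0,0,0]]' >/dev/null
python3 -m creep '[[0.2,0,0,0,0,0,0],[0.2,0,0,0,0,0,0],[0.2,0,0,0,0,0,0],[0.2,0,0,0,0,0,0],[0.2,0,0,0,0,0,0]]' >/dev/null
python3 go.py 583.5,4.6,27,-4.6
```

```text
t 14.4 pos [ 0.3657 -0.2902  0.0882] psi -4.7 tilt 0.05 w 0.291 g 15.0 q7 0.83 f [-0.2  0.2 -0.9]
turn -0.1 shift [0.3114 0.1935 0.0612]
```

```bash
python3 -m creep '[[0.2,0.013,0.008,0,0,0,0],[0.2,0.026,0.016,0,0,0,0],[0.2,0.03,0.019,0,0,0,0],[0.2,0.03,0.019,0,0,0,0],[0.2,0.03,0.019,0,0,0,0]]' >/dev/null
python3 -m creep '[[0.2,0.03,0.019,0,0,0,0],[0.2,0.03,0.019,0,0,0,0],[0.2,0.03,0.019,0,0,0,0],[0.2,0.03,0.018,0,0,0,0],[0.2,0.03,0.018,0,0,0,0]]' >/dev/null
python3 -m creep '[[0.2,0.02,0.012,0.01,0,0,0],[0.2,0.012,0.008,0.01,0,0,0],[0.2,0,0,0.01,0,0,0],[0.2,0,0,0,0,0,0],[0.2,0,0,0,0,0,0]]' >/dev/null
python3 go.py 583.5,4.6,27,-4.6
```

```text
t 15.9 pos [0.5834 0.002  0.0582] psi -4.8 tilt 0.1 w 0.292 g 15.0 q7 0.18 f [ 0.7  1.  -0.1]
turn -0.2 shift [ 0.0026 -0.0001  0.0312]
```

```bash
python3 -m creep '[[0.2,0.001,0,0.008,0,0,0],[0.2,0,0,0.008,0,0,0],[0.2,0,0,0.008,0,0,0],[0.2,0,0,0.004,0,0,0],[0.2,0,0,0,0,0,0]]' >/dev/null
python3 -m creep '[[0.2,0,0,0.001,0,0,0],[0.2,0,0,0.001,0,0,0],[0.2,0,0,0,0,0,0],[0.2,0,0,0,0,0,0],[0.2,0,0,0,0,0,0]]' >/dev/null
python3 go.py 583.5,4.6,27,-4.6
```

```text
t 16.9 pos [0.5847 0.0051 0.0288] psi -4.6 tilt 0.02 w 0.294 g 15.0 q7 0.2 f [ 0.3  0.6 -0.5]
turn -0.0 shift [-0.0006 -0.0012  0.0018]
```

```bash
python3 -m creep '[[0.2,0,0,0.001,0,0,0],[0.2,0,0,0.0005,0,0,0],[0.2,0,0,0,0,0,0],[0.2,0,0,0,0,0,0],[0.2,0,0,0,0,0,0]]' >/dev/null
python3 go.py
python3 -m creep '[[0.34,0,0,0,0,0,0],[0.38,0,0,0,0,0,0],[0.44,0,0,0,0,0,0],[0.5,0,0,0,0,0,0],[0.5,0,0,0,0,0,0]]' >/dev/null
python3 go.py
python3 -m creep '[[0.5,0,0,-0.01,0,0,0],[0.5,0,0,-0.02,0,0,0],[0.5,0,0,-0.02,0,0,8],[0.5,0,0,-0.02,0,0,8],[0.5,0,0,0,0,0,8]]' >/dev/null
python3 -m creep '[[0.5,0,0,0,0,0,8],[0.5,0,0,0,0,0,8],[0.5,0,0,0,0,0,8],[0.5,0,0,0,0,0,8],[0.5,0,0,0,0,0,4.5]]' >/dev/null
python3 -m creep '[[0.5,0,0,0,0,0,0],[0.5,0,0,0,0,0,0],[0.5,0,0,0,0,0,0],[0.5,0,0,0,0,0,0],[0.5,0,0,0,0,0,0]]' >/dev/null
python3 go.py 499.3,-292.5,60,-65.2
```

```text
t 17.4 pos [0.5846 0.005  0.0272] psi -4.6 tilt 0.01 w 0.292 g 15.0 q7 0.2 f [-0.4  0.7  0.8]
t 17.9 pos [0.5846 0.005  0.0271] psi -4.6 tilt 0.0 w 0.502 g 0.0 q7 0.2 f [0.5 0.8 0.9]
t 19.4 pos [0.5846 0.0049 0.0972] psi -65.1 tilt 0.02 w 0.501 g 0.0 q7 -0.72 f [-0.1 -0.7  0. ]
turn 0.1 shift [-0.2022  0.2342  0.0372]
```

```bash
python3 -m creep '[[0.6,-0.012,0.014,0,0,0,0],[0.6,-0.024,0.028,0,0,0,0],[0.6,-0.024,0.028,0,0,0,0],[0.6,-0.024,0.028,0,0,0,0],[0.6,-0.024,0.028,0,0,0,0]]' >/dev/null
python3 -m creep '[[0.6,-0.024,0.028,0,0,0,0],[0.6,-0.024,0.028,0,0,0,0],[0.6,-0.024,0.028,0.01,0,0,0],[0.6,-0.014,0.016,0.012,0,0,0],[0.6,-0.008,0.008,0.015,0,0,0]]' >/dev/null
python3 -m creep '[[0.6,0,0,0,0,0,0],[0.6,0,0,0,0,0,0],[0.6,0,0,0,0,0,0],[0.6,0,0,0,0,0,0],[0.6,0,0,0,0,0,0]]' >/dev/null
python3 go.py 499.3,-292.5,18,-65.2
python3 - <<'E'
from cell import get_image
from h import *
a=get_image('top');b=get_image('scene')
cv2.imwrite('pics/g3.png',np.hstack([cv2.resize(a['pixels'][202:272,368:438],(400,400),interpolation=2),cv2.resize(b['pixels'][93:163,204:274],(400,400),interpolation=2)])[:,:,::-1])
cv2.imwrite('pics/n2.png',cv2.resize(a['pixels'][165:285,235:355],(600,600),interpolation=2)[:,:,::-1])
E
```

```text
t 20.9 pos [ 0.5004 -0.2915  0.0606] psi -65.1 tilt 0.06 w 0.601 g 0.0 q7 -0.15 f [ 0.3 -0.  -0.6]
turn 0.1 shift [-0.0014  0.0004  0.0426]
```

View pics/g3.png

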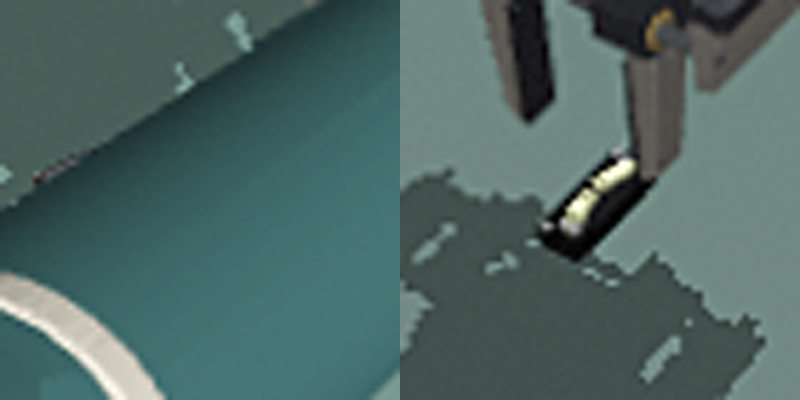

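View pics/n2.png

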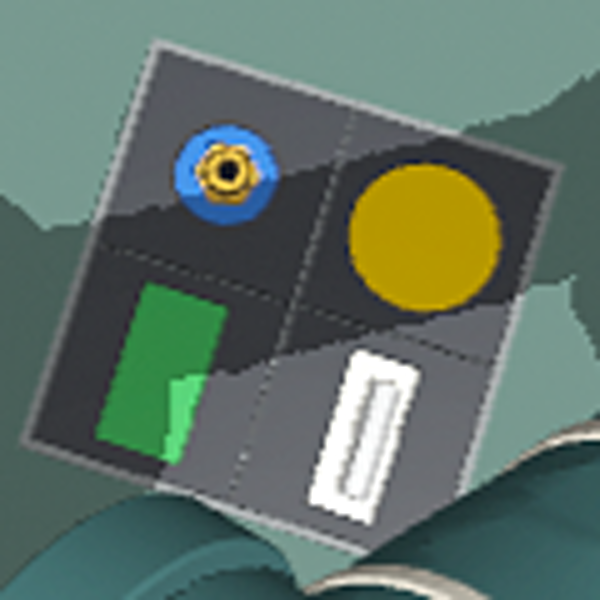

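The nut is centred in the blue pocket (230,170), and the rod lies in the white slot (375,440). The inclinometer at (600,205) in the scene crop lies below and between the two fingertips.

```bash
python3 -m creep '[[0.6,-0.001,0,0.015,0,0,0],[0.6,0,0,0.012,0,0,0],[0.6,0,0,0.01,0,0,0],[0.6,0,0,0.005,0,0,0],[0.5,0,0,0,0,0,0]]' 12 >/dev/null
python3 go.py
python3 -m creep '[[0.4,0,0,0,0,0,0],[0.3,0,0,0,0,0,0],[0.15,0,0,0,0,0,0],[0.15,0,0,0,0,0,0],[0.15,0,0,0,0,0,0]]' >/dev/null
python3 -m creep '[[0.15,0,0,0,0,0,0],[0.15,0,0,0,0,0,0],[0.15,0,0,0,0,0,0],[0.15,0,0,0,0,0,0],[0.15,0,0,0,0,0,0]]' >/dev/null
python3 go.py
```

```text
t 21.5 pos [ 0.498  -0.2925  0.0169] psi -65.2 tilt 0.12 w 0.532 g 0.0 q7 -0.1 f [ 0.  -0.3  0. ]
t 22.5 pos [ 0.4991 -0.2929  0.0185] psi -65.1 tilt 0.05 w 0.24 g 12.0 q7 -0.1 f [-0.2  0.5  5.4]
```

```bash
python3 -m creep '[[0.15,0,0,-0.01,0,0,0],[0.15,0,0,-0.02,0,0,0],[0.15,0,0,-0.02,0,0,8],[0.15,0,0,-0.02,0,0,8],[0.15,0,0,0,0,0,8]]' >/dev/null
python3 -m creep '[[0.15,0,0,0,0,0,8],[0.15,0,0,0,0,0,8],[0.15,0,0,0,0,0,1.4],[0.15,0,0,0,0,0,0],[0.15,0,0,0,0,0,0]]' >/dev/null
python3 go.py 485.5,34.2,26.5,-106.5
```

```text
t 23.5 pos [ 0.4987 -0.2925  0.0881] psi -106.4 tilt 0.02 w 0.238 g 12.0 q7 -0.77 f [-0.5 -0.3 -0.4]
turn 0.1 shift [-0.1055 -0.3095  0.0616]
```

```bash
python3 -m creep '[[0.15,-0.005,-0.015,0,0,0,0],[0.15,-0.01,-0.03,0,0,0,0],[0.15,-0.012,-0.035,0,0,0,0],[0.15,-0.012,-0.035,0,0,0,0],[0.15,-0.012,-0.035,0,0,0,0]]' >/dev/null
python3 -m creep '[[0.15,-0.012,-0.035,0,0,0,0],[0.15,-0.012,-0.035,0,0,0,0],[0.15,-0.012,-0.035,0,0,0,0],[0.15,-0.01,-0.03,0.01,0,0,0],[0.15,-0.006,-0.016,0.01,0,0,0]]' >/dev/null
python3 -m creep '[[0.15,-0.002,-0.008,0.01,0,0,0],[0.15,0,0,0.01,0,0,0],[0.15,0,0,0,0,0,0],[0.15,0,0,0,0,0,0],[0.15,0,0,0,0,0,0]]' >/dev/null
python3 go.py 485.5,34.2,26.5,-106.5
```

```text
t 25.0 pos [0.4864 0.0319 0.0484] psi -106.7 tilt 0.05 w 0.238 g 12.0 q7 -1.26 f [ 0.2 -0.1 -0.7]
turn -0.2 shift [-0.0015 -0.002   0.0219]
```

```bash
python3 -m creep '[[0.15,0,-0.002,0.007,0,0,0],[0.15,0,0,0.006,0,0,0],[0.15,0,0,0.005,0,0,0],[0.15,0,0,0.002,0,0,0],[0.15,0,0,0,0,0,0]]' >/dev/null
python3 -m creep '[[0.15,0,0,0.001,0,0,0],[0.15,0,0,0,0,0,0],[0.15,0,0,0,0,0,0],[0.15,0,0,0,0,0,0],[0.15,0,0,0,0,0,0]]' >/dev/null
python3 go.py 485.5,34.2,26.5,-106.5
```

```text
t 26.0 pos [0.4867 0.0354 0.0272] psi -106.5 tilt 0.01 w 0.236 g 12.0 q7 -1.22 f [0.4 0.6 0.2]
turn -0.0 shift [-0.0008  0.0015  0.0007]
```

```bash
python3 -m creep '[[0.15,0,0,0.0008,0,0,0],[0.15,0,0,0,0,0,0],[0.15,0,0,0,0,0,0],[0.3,0,0,0,0,0,0],[0.36,0,0,0,0,0,0]]' >/dev/null
python3 -m creep '[[0.42,0,0,0,0,0,0],[0.46,0,0,0,0,0,0],[0.46,0,0,0,0,0,0],[0.46,0,0,-0.01,0,0,0],[0.46,0,0,-0.02,0,0,0]]' >/dev/null
python3 -m creep '[[0.6,0,0,-0.03,0,0,-7],[0.8,0,0,-0.03,0,0,-8],[1,0,0,-0.03,0,0,-8],[1,0,0,-0.01,0,0,-8],[1,0,0,0,0,0,-8]]' >/dev/null
python3 -m creep '[[1,0,0,0,0,0,-8],[1,0,0,0,0,0,-2.7],[1,0,0,0,0,0,0],[1,0,0,0,0,0,0],[1,0,0,0,0,0,0]]' >/dev/null
python3 go.py 484,268.3,120,-56.8
```

```text
t 28.0 pos [0.4866 0.0352 0.1564] psi -56.9 tilt 0.01 w 1.0 g 0.0 q7 -0.73 f [ 0.2  0.1 -0.2]
turn -0.1 shift [ 0.1254 -0.1965  0.0364]
```

```bash
python3 -m creep '[[1,0.01,-0.015,0,0,0,0],[1,0.018,-0.028,0,0,0,0],[1,0.018,-0.028,0,0,0,0],[1,0.018,-0.028,0,0,0,0],[1,0.018,-0.028,0,0,0,0]]' >/dev/null
python3 -m creep '[[1,0.018,-0.028,0,0,0,0],[1,0.015,-0.025,0.01,0,0,0],[1,0.01,-0.0165,0.013,0,0,0],[1,0,0,0.013,0,0,0],[1,0,0,0,0,0,0]]' >/dev/null
python3 -m creep '[[1,0,0,0,0,0,0],[1,0,0,0,0,0,0],[1,0,0,0,0,0,0],[1,0,0,0,0,0,0],[1,0,0,0,0,0,0]]' >/dev/null
python3 go.py 484,268.3,56,-56.8
python3 - <<'E'
from cell import get_image
from h import *
a=get_image('top');b=get_image('scene')
cv2.imwrite('pics/g4.png',np.hstack([cv2.resize(a['pixels'][185:285,115:215],(400,400),interpolation=2),cv2.resize(b['pixels'][235:345,345:455],(400,400),interpolation=2)])[:,:,::-1])
E
```

```text
t 29.5 pos [0.484  0.2681 0.1206] psi -56.9 tilt 0.04 w 1.001 g 0.0 q7 -1.1 f [-0.5  0.7 -0.7]
turn -0.1 shift [ 0.0001 -0.0002  0.0646]
```

View pics/g4.png

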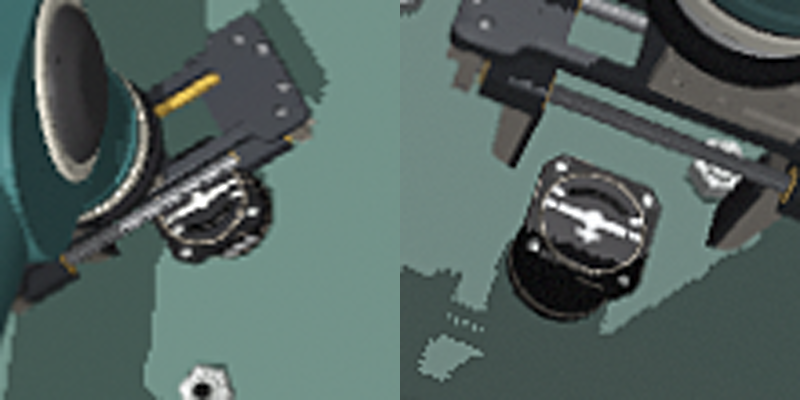

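The fingertips at (510,160) and (720,240) straddle the bezel, parallel to its flats. Going down.

```bash
python3 -m creep '[[1,0,0,0.015,0,0,0],[1,0,0,0.02,0,0,0],[1,0,0,0.017,0,0,0],[1,0,0,0.012,0,0,0],[1,0,0,0,0,0,0]]' 30 >/dev/null
python3 go.py 484,268.3,56,-56.8
python3 -m creep '[[0.85,0,0,0,0,0,0],[0.75,0,0,0,0,0,0],[0.7,0,0,0,0,0,0],[0.6,0,0,0,0,0,0],[0.6,0,0,0,0,0,0]]' >/dev/null
python3 -m creep '[[0.6,0,0,0,0,0,0],[0.6,0,0,0,0,0,0],[0.6,0,0,0,0,0,0],[0.6,0,0,0,0,0,0],[0.6,0,0,0,0,0,0]]' >/dev/null
python3 go.py
```

```text
t 30.1 pos [0.4827 0.2674 0.0542] psi -56.9 tilt 0.21 w 1.0 g 0.0 q7 -1.02 f [ 0.2 -0.1  0.7]
turn -0.1 shift [ 0.0016 -0.0001 -0.0018]
t 31.1 pos [0.4843 0.2683 0.0568] psi -56.9 tilt 0.06 w 0.652 g 30.0 q7 -1.02 f [ 0.1 -0.2  5.3]
```

```bash
python3 -m creep '[[0.6,0,0,-0.005,0,0,0],[0.6,0,0,-0.01,0,0,0],[0.6,0,0,-0.015,0,0,0],[0.6,0,0,-0.015,0,0,0],[0.6,0,0,-0.015,0,0,0]]' 35 >/dev/null
python3 -m creep '[[0.6,0,0,-0.005,0,0,0],[0.6,0,0,0,0,0,0],[0.6,0,0,0,0,0,0],[0.6,0,0,0,0,0,0],[0.6,0,0,0,0,0,0]]' >/dev/null
python3 go.py 554.5,-93.2,64.8,-56.8
```

```text
t 32.1 pos [0.4835 0.268  0.1207] psi -56.8 tilt 0.07 w 0.649 g 35.0 q7 -1.1 f [ 0.1 -0.1 -2.3]
turn -0.0 shift [-0.1383  0.3411  0.0559]
```

```bash
python3 -m creep '[[0.6,-0.004,0.01,0,0,0,0],[0.6,-0.008,0.02,0,0,0,0],[0.6,-0.01,0.025,0,0,0,0],[0.6,-0.01,0.025,0,0,0,0],[0.6,-0.01,0.025,0,0,0,0]]' >/dev/null
python3 -m creep '[[0.6,-0.01,0.025,0,0,0,0],[0.6,-0.01,0.025,0,0,0,0],[0.6,-0.01,0.025,0,0,0,0],[0.6,-0.01,0.025,0,0,0,0],[0.6,-0.01,0.025,0,0,0,0]]' >/dev/null
python3 -m creep '[[0.6,-0.01,0.025,0,0,0,0],[0.6,-0.01,0.025,0,0,0,0],[0.6,-0.01,0.025,0,0,0,0],[0.6,-0.008,0.018,0,0,0,0],[0.6,-0.005,0.012,0,0,0,0]]' >/dev/null
python3 -m creep '[[0.6,-0.003,0.006,0,0,0,0],[0.6,0,0,0,0,0,0],[0.6,0,0,0,0,0,0],[0.6,0,0,0,0,0,0],[0.6,0,0,0,0,0,0]]' >/dev/null
python3 go.py 554.5,-93.2,64.8,-56.8
```

```text
t 34.1 pos [ 0.5548 -0.0916  0.1212] psi -56.7 tilt 0.03 w 0.649 g 35.0 q7 -0.42 f [ 0.5  0.4 -3.6]
turn 0.1 shift [-0.0011  0.0012  0.0564]
```

```bash
python3 -m creep '[[0.6,-0.001,0.001,0.01,0,0,0],[0.6,0,0,0.015,0,0,0],[0.6,0,0,0.013,0,0,0],[0.6,0,0,0.008,0,0,0],[0.6,0,0,0.004,0,0,0]]' >/dev/null
python3 -m creep '[[0.6,0,0,0.002,0,0,0],[0.6,0,0,0.002,0,0,0],[0.6,0,0,0,0,0,0],[0.6,0,0,0,0,0,0],[0.6,0,0,0,0,0,0]]' >/dev/null
python3 go.py 554.5,-93.2,64.8,-56.8
python3 - <<'E'
from cell import get_image
from h import *
b=get_image('scene');cv2.imwrite('pics/p4.png',cv2.resize(b['pixels'][100:270,210:370],(560,595),interpolation=2)[:,:,::-1])
E
```

```text
t 35.1 pos [ 0.5548 -0.0941  0.0676] psi -56.8 tilt 0.04 w 0.649 g 35.0 q7 -0.36 f [-0.2 -0.2 -3.7]
turn -0.0 shift [ 0.0003 -0.0009  0.0028]
```

View pics/p4.png

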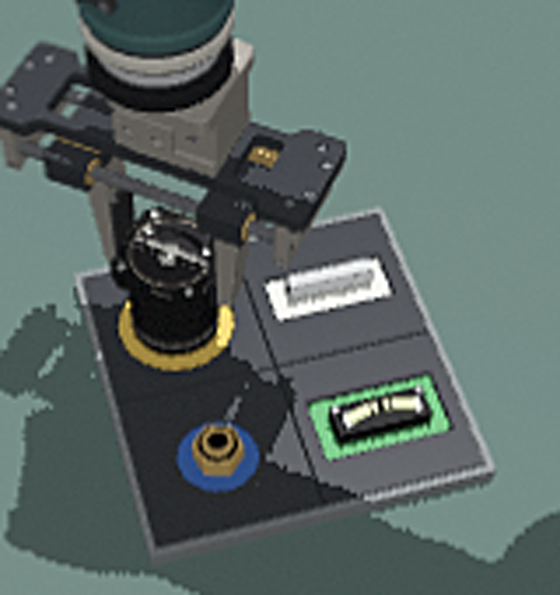

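The instrument hangs upright in the yellow pocket at (180,300), its weight still on the fingers (-3.7 N). The inclinometer sits in green at (380,415), the nut in blue and the rod in white. Lowering until the force changes.

```bash
python3 -m creep '[[0.6,0,0,0.001,0,0,0],[0.6,0,0,0.001,0,0,0],[0.6,0,0,0,0,0,0],[0.6,0,0,0,0,0,0],[0.6,0,0,0,0,0,0]]' >/dev/null
python3 go.py
python3 -m creep '[[0.6,0,0,0.0008,0,0,0],[0.6,0,0,0,0,0,0],[0.6,0,0,0,0,0,0],[0.6,0,0,0,0,0,0],[0.6,0,0,0,0,0,0]]' >/dev/null
python3 go.py
```

```text
t 35.65 pos [ 0.5545 -0.0941  0.0653] psi -56.8 tilt 0.0 w 0.65 g 35.0 q7 -0.36 f [ 0.3 -0.2 -3.1]
t 36.15 pos [ 0.5547 -0.0942  0.0648] psi -56.8 tilt 0.03 w 0.646 g 35.0 q7 -0.36 f [-2.1 -0.7  3.5]
```

Contact with the floor (+3.5 N). Releasing and rising.

```bash
python3 -m creep '[[0.68,0,0,0,0,0,0],[0.72,0,0,0,0,0,0],[0.78,0,0,0,0,0,0],[0.84,0,0,0,0,0,0],[0.9,0,0,0,0,0,0]]' >/dev/null
python3 -m creep '[[0.9,0,0,0,0,0,0],[0.9,0,0,0,0,0,0],[0.9,0,0,-0.01,0,0,0],[0.9,0,0,-0.02,0,0,0],[0.9,0,0,-0.03,0,0,0]]' >/dev/null
python3 -m creep '[[0.9,0,0,-0.04,0,0,0],[0.9,0,0,-0.04,0,0,0],[0.9,0,0,-0.03,0,0,0],[0.9,0,0,0,0,0,0],[0.9,0,0,0,0,0,0]]' >/dev/null
python3 -m creep '[[0.9,0.03,-0.03,0,0,0,0],[0.9,0.03,-0.03,0,0,0,0],[0.9,0.03,-0.03,0,0,0,0],[0.9,0.03,-0.03,0,0,0,0],[0.9,0.03,-0.03,0,0,0,0]]' >/dev/null
python3 -m creep '[[0.9,0.03,-0.03,0,0,0,0],[0.9,0.03,-0.03,0,0,0,0],[0.9,0.03,-0.03,0,0,0,0],[0.9,0,0,0,0,0,0],[0.9,0,0,0,0,0,0]]' >/dev/null
python3 go.py
python3 - <<'E'
from cell import get_image
from h import *
a=get_image('top');b=get_image('scene');cv2.imwrite('pics/end.png',np.hstack([cv2.resize(a['pixels'][165:285,235:355],(400,400),interpolation=2),cv2.resize(b['pixels'][130:270,220:360],(400,400),interpolation=2)])[:,:,::-1])
E
```

```text
t 38.65 pos [0.6231 0.2385 0.2322] psi -56.7 tilt 0.22 w 0.896 g 0.0 q7 -1.04 f [ 0.3 -0.9  0.3]
```

View pics/end.png

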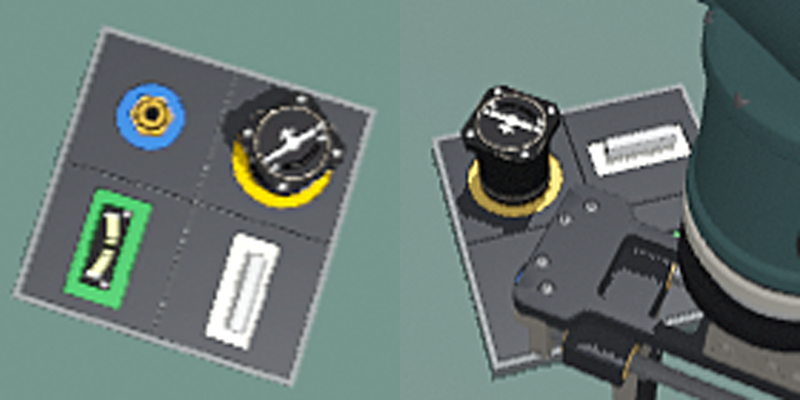

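All four are in their nests: dial centre (292,143) over yellow, nut (152,115), inclinometer (107,247), rod (247,292). I'll check the instrument's position, then hand in.

```bash
python3 - <<'E'
from h import *
from cell import robot
im=dict(np.load('top0.npz'))
c=lambda u,v:np.array([[u,v]])*.3-.35+[235,165]
t=ray(im,c(292,143),.078)[0];print(t*1000)
n=ray(im,c(152,115),.026)[0];print(n*1000)
if np.hypot(*(t-[.5545,-.0932]))<.008 and np.hypot(*(n-[.5835,.0046]))<.009: print(robot.job_done())
E
```

```text
[553.48511248 -93.93057642]
[581.04689121   3.76191291]
the job is handed in; nothing more can be done
None
```

The job is handed in: the turn coordinator, seal nut, aluminium standoff and inclinometer all lie released in their own nests, with the steel nut and brass standoff untouched, after about 39 s of robot time; no verdict came back.

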